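# Hang the night light on its bent bedside arm

### The job

Take the little cone-shaped pendant light off the books by its drilled wooden head, thread it onto the free end of the hand-bent brass arm and slide it round the bend and up against the rubber buffer by the post, pressing until the buffer clearly gives. Feel your way gently, so that the head never binds or presses on the rod or buffer with more than 15 newtons, then let go and leave the light hanging at rest by the buffer, without knocking the stand or shifting the other things on the table.

Things in the scene. Friction and masses are not known exactly. Their poses are not given: they have to be found in the camera images.
- bore (a point): Centre of the hole in the loose light's pale wooden head; grasp here. Head 20 mm along the hole (x; either end may lead), 32 mm wide (y; grasp these flat sides), 30 mm high. Hole 12.5 mm round, right through, level. Below: 12 mm thick neck, then a cream cone 68 mm high, 68 mm wide at the foot, which stands 93 mm below this point on books 50 mm high. 0.11 to 0.22 kg; hangs upright from a rod.
- rod_tip (a point): Rounded free end of the brass arm, a rigid level rod 9 mm thick, its axis 190 mm above the table all along. x points from the free end inwards along the rod, so the light goes on moving along +x, its hole along x. The first 60 mm in from the tip are straight. There the bend begins: going inwards, six kinks 32 mm apart, all to the left as seen from above, lead to the home leg.
- stand: Fixed brass stand, marble foot 100 mm wide, 14 mm high. Origin on the table under its 14 mm post, z up. The rod's straight home leg runs from the post along the stand's -x for 80 to 120 mm, then kinks towards +y. The bend is hand-made, different each time: six kinks 32 mm apart, each of an unknown 0 to 27 degrees (70 to 115 in all), so its course must be felt out (or seen).
- home (a point): Centre of the head's hole when the light just touches the buffer: on the home leg, 56 mm from the post, 190 mm above the table, axes as the stand's. The light comes along the stand's +x. Left hanging, the hole's centre is about 2 mm lower. The head has 3.5 mm of play on the rod all told and passes every kink if kept turned along the rod.
- buffer (a joint): Black rubber ring, 23 mm in diameter and 10 mm long, round the home leg, its face 46 mm from the post: how far it has been pushed towards the post (m), 0 untouched, at most 0.007. It springs back; it takes 1 N to start it and 2 N more for each mm.
- remote: Bystander: loose white remote control lying flat, 130 x 34 x 12 mm.
- cup: Bystander: loose white cup, 76 mm wide, 85 mm high.
- jar: Bystander: loose amber jar with a black cap, 56 mm wide, 50 mm high.
- glasses_case: Bystander: loose dark blue spectacles case lying flat, 160 x 60 x 35 mm.
Not all that is in view belongs to the job. What is shaped like the part that bears bore but green or pink is not meant.

How it is judged (in metres and radians):
On the way, in this order (a step that is already met when the one before it is completed fails the run):
1. the light is threaded on the straight free leg of the arm, at least 25 mm in from its tip (x of bore in the frame of rod_tip between 0.025 and 0.062 m and y of bore in the frame of rod_tip between -0.004 and 0.004 m and z of bore in the frame of rod_tip between -0.004 and 0.004 m), for 0.05 s.
2. the light, slid round the bend, presses the buffer in by at least 1 mm (value of joint buffer above 0.001 m and contact force between light and stand above 1 N and distance between bore and home below 0.01 m), for 0.1 s.
At the end, for the whole second after the job is handed in: The light hangs released and at rest on the home leg: its hole's centre no more than 6 mm short of the point where it just touches the buffer, within 4 mm sideways and 5 mm in height of it, tilted less than 0.25 rad (x of bore in the frame of home above -0.006 m and y of bore in the frame of home between -0.004 and 0.004 m and z of bore in the frame of home between -0.005 and 0.004 m and angle between bore's own z axis and vertical below 0.25 rad and linear speed of light below 0.05 m/s and contact force between light and the fingers below 0.1 N).
It fails at once if the light binds or is forced: more than 15 N between it and the arm, stand or buffer (contact force between light and stand above 15 N).
It fails at once if the robot knocks the stand with more than 20 N (contact force between any of the fingers, the arm and stand above 20 N).
It fails at once if a bystander is moved by more than 20 mm (distance of any of remote, cup, jar, glasses_case from where it was at the start of the episode above 0.02 m).
It also fails if it takes over 72 s, if anything falls off the work surface, if the arm or the gripper's body presses on something with over 40 N, if the wrist force passes 120 N, or if a joint passes its speed limit or range.

### The arm

A 7-joint arm with a two-finger parallel gripper is mounted at the origin on the work surface. World frame = base frame: x ahead of the robot, y to its left, z up, the work surface at z = 0. Lengths are in m, angles in degrees, forces in N, time in s.
With the tool pointing down it reaches from about 0.425 to 0.875 m from the base axis. Payload 4.7 kg.
Tool frame: the origin (TCP) lies between the finger pads; the fingertips stand 19 mm ahead of it and the grasp point (between the pads) is the TCP; x points along the fingers, z is the direction in which the jaws open and shut, and the axes are right-handed (so a half turn about x gives the same grasp; the last joint's range is limited). The gripper opens to 87 mm and grips with 3 to 60 N. Pads are 19 mm wide; open, the fingers measure 117 mm over their backs; the gripper's body (75 mm by 190 mm) begins 51 mm behind the grasp point.
Start: joints at [73.745, 18.392, -4.016, 83.108, 1.295, 78.541, -3.26], TCP at [0.191, -0.621, 0.242] pointing down, gripper open.
Joint ranges: [-163.93, 163.93], [-17.29, 119.83], [-79.2, 71.16], [3.27, 140.29], [-89.18, 269.18], [5.43, 117.66], [-154.24, 154.24]. Speed limits (degrees/s): [147.25, 147.25, 180, 180, 180, 180, 180].

### API

Orientations are given as [roll, pitch, yaw] about the fixed x, y, z axes, in that order (R = Rz(yaw) Ry(pitch) Rx(roll)).
In Python, from cell import monitor, read_camera, camera_model, env, regions_of gives the robot as it stands. The module is installed in compiled form; this text tells all that it offers.
- The arm moves only by the tool step_arm, never from a script. Its argument "deltas" is a list of rows, each a list of 5 numbers: the gripper's target within -1 to 1 (fully open at 1, half-way at 0, shut at -1), then the shift along the tool's x, y, z in m, then the turn about the tool's x in degrees. A call has 1 to 12 rows; each row is the pose to reach, as a shift and turn from the pose commanded when the call began, along the tool's axes at that moment; what a row does not reach only later rows make up. A row lasts 1/8 s, in which the tool goes at most 62.5 mm and 10.7 degrees, less where a joint would pass 70% of its speed; a pose out of reach is approached as far as the arm can. A call with a gripper value outside its range is refused whole. The fingers move at their own pace and stop on an object; "newtons" is the grip in N (left out, the last holds). Time passes only in rows, so rows that repeat a pose let the fingers close. It gives the time, the measured TCP pose, the force and the opening at its end, in the units of the state.
- monitor.get_obs(): the state, without advancing time (a new reading comes with each control period).
- read_camera(name): name is "scene" or "top"; returns (picture, depth): 384x512x3 uint8, red, green, blue; 384x512 float32, m along the optical axis (not along the pixel's ray), 0 where there is no reading.
- camera_model(name): a dict with "fx", "fy", "cx", "cy" (pixels), "xyz" and "attitude" of the camera in the world. Camera axes: x right, y down, z forward; pixel columns grow to the right and rows downward; lengths in m; the calibration is good to about 2 mm. A picture is of the moment at which its call begins. camera_model takes no time and is no camera call.
- env.sign_off(): hands the job in, once; it reports no verdict.
Trained networks look in the newest picture that a camera, given by its name, has taken for a name from the list of things; names that differ only in an ending like _2 or _b are one class to them, and where a whole thing is asked for, a point or a joint stands for the part that bears it (a point fixed in the world has none). Each returns a list of dicts, best first, with "p" (0 to 1); they miss things now and then, are a little off and sometimes report something else, mostly with a low value. They report only what shows in the picture. A call takes as long as a camera call. They do not tell look-alikes from the thing itself.
- regions_of(camera, thing): "pixels" (384x512 bool, what is visible of it) and "pixel" ([column, row] in pixels, amid what is visible of it).
The state is a dict: "time_s": time; "qpos": joint angles; "joint_velocities": joint speeds; "effort": joint torques, N m; "tool_pos": TCP position; "tool_rot": TCP orientation; "force": force on the tool from outside, world axes, zero at the start; "wrist_torque": the same for the moment, N m; "grip_width": finger opening in m.
Only numpy, scipy, OpenCV 4.12 (cv2) and the standard library are available. Lean on these libraries where they do the work, as an engineer would, in place of code of your own. Each camera call takes 0.05 s, during which the arm holds its last target. There are 200 camera calls.

## Working session

There is one attempt and no reset: what is moved stays moved. The work goes in short steps, Python scripts to look and compute and a tool call to move; the robot and the scene stay as the last step left them, time stands still between calls to the robot, and variables do not carry over. Pictures are saved under pics/ and viewed, about 8 in all and at most 12, crops included, and the job is handed in when it is done.

Besides the shell and the picture viewer there is one more tool, called after "Call:" as a command line: name --pt "numbers of a row" for each row, then --argument value for the rest. step_arm: Moves the arm, as the interface text tells. Its arguments: {"type":"object","properties":{"deltas":{"type":"array"},"newtons":{"type":"number"}},"required":["deltas"]}

```bash
mkdir -p pics; cat > h.py <<'E'
import numpy as np, cv2
from scipy.spatial.transform import Rotation as R
from cell import monitor, read_camera, camera_model, env, regions_of
def rot(a): return R.from_euler('xyz',a,degrees=True).as_matrix()
def cam(n):
    m=camera_model(n); a=np.array(m["attitude"],float)
    return m,(a if a.shape==(3,3) else rot(a)),np.array(m["xyz"])
def cloud(n,d):
    m,A,t=cam(n); v,u=np.mgrid[:384,:512]
    P=np.stack([(u-m["cx"])/m["fx"]*d,(v-m["cy"])/m["fy"]*d,d],-1)
    return P@A.T+t
def save(n,img,crop=None,s=1):
    if crop: img=img[crop[1]:crop[3],crop[0]:crop[2]]
    cv2.imwrite('pics/'+n,cv2.resize(img[:,:,::-1],None,fx=s,fy=s,interpolation=cv2.INTER_CUBIC))
E
python3 - <<'E'
from h import *
o=monitor.get_obs();print(o)
ims=[]
for n in("scene","top"):
    print(camera_model(n))
    im,d=read_camera(n);np.savez(n,im=im,d=d);ims.append(im)
    P=cloud(n,d)
    for th in("bore","stand","rod_tip","buffer","remote","cup","jar","glasses_case"):
        for r in regions_of(n,th)[:4]:
            m=r["pixels"]&(d>0);q=P[m]
            print(n,th,round(r["p"],2),np.round(r["pixel"]),m.sum(),np.round(np.median(q,0),3) if len(q) else'',np.round(q.min(0),3) if len(q) else '',np.round(q.max(0),3)if len(q) else '')
save('a.png',ims[0],s=1.5);save('b.png',ims[1],s=1.5)
E
```

```text
{'time_s': 0.0, 'qpos': array([73.74611526, 18.43853478, -4.01761853, 83.17480228,  1.29639132,
       78.53999257, -3.26029289]), 'joint_velocities': array([ 0.01211196, -0.09643714, -0.05792675, -0.03692366,  0.07743992,
        0.01941481,  0.09650861]), 'effort': array([ 8.38671731e-04, -4.91281271e+01, -4.03451454e-01, -3.12525022e+01,
       -6.40631374e-02,  4.38586192e-02,  1.65721904e-04]), 'tool_pos': array([ 0.19052789, -0.620913  ,  0.24046859]), 'tool_rot': array([-176.59722526,   89.89180859,  110.46837223]), 'force': array([-0.03274863, -0.32046425,  0.17208034]), 'wrist_torque': array([0.02499528, 0.03451219, 0.00104251]), 'grip_width': 0.08709837835320419}
{'fx': 364.6372647677923, 'fy': 364.6372647677923, 'cx': 250.2006971327187, 'cy': 187.40650532900418, 'xyz': array([0.9053692 , 0.40503099, 0.765778  ]), 'attitude': array([-136.43817725,   -0.72692897,  139.22901808])}
scene bore 0.87 [300. 246.] 792 [0.477 0.113 0.04 ] [ 0.379  0.041 -0.003] [0.502 0.138 0.111]
scene bore 0.79 [362. 271.] 1003 [0.464 0.265 0.09 ] [ 0.31   0.218 -0.002] [0.484 0.294 0.161]
scene b
[... 1782 characters left out ...]
4]
top remote 0.61 [256. 179.] 418 [ 0.592 -0.036  0.013] [ 0.542 -0.095  0.002] [0.641 0.018 0.02 ]
top cup 0.6 [188. 137.] 617 [0.719 0.172 0.036] [ 0.673  0.127 -0.004] [0.771 0.223 0.091]
top cup 0.49 [369. 243.] 302 [ 0.391 -0.373  0.05 ] [ 0.365 -0.402  0.   ] [ 0.415 -0.353  0.057]
top jar 0.79 [368. 243.] 335 [ 0.394 -0.375  0.049] [ 0.361 -0.415 -0.003] [ 0.422 -0.353  0.057]
top glasses_case 0.84 [243. 121.] 1046 [0.758 0.006 0.035] [ 0.678 -0.025 -0.006] [0.841 0.042 0.042]
top glasses_case 0.74 [369. 248.] 303 [ 0.391 -0.373  0.05 ] [ 0.365 -0.402  0.007] [ 0.415 -0.353  0.057]
top glasses_case 0.44 [257. 180.] 469 [ 0.591 -0.036  0.012] [ 0.542 -0.095 -0.005] [0.642 0.018 0.02 ]
```

View pics/a.png

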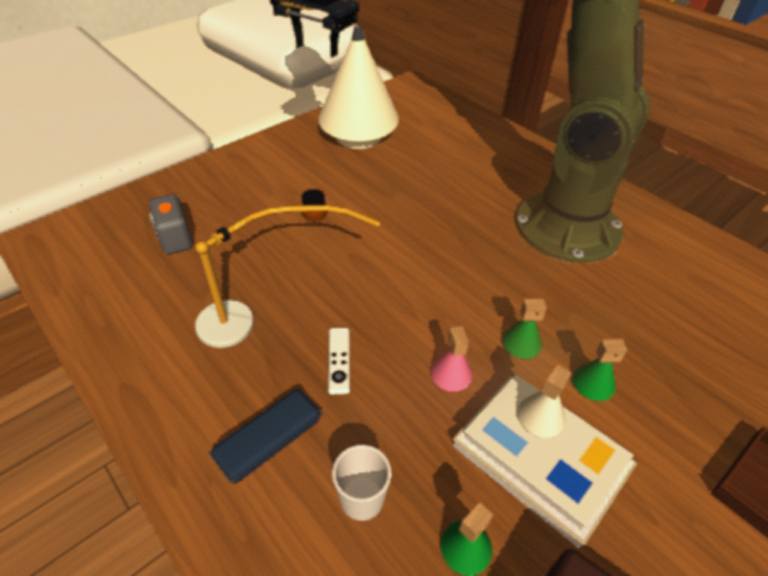

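```bash
python3 - <<'E'
from h import *
t=np.load('top.npz');s=np.load('scene.npz')
a=cv2.resize(t['im'][90:250,130:400],None,fx=2.9,fy=2.9,interpolation=cv2.INTER_CUBIC)
save('c.png',a)
# rod points from both cams
for n,D in(('top',t),('scene',s)):
    P=cloud(n,D['d']).reshape(-1,3);C=D['im'].reshape(-1,3)
    k=(P[:,2]>.18)&(P[:,2]<.21)&(P[:,0]>.4)&(P[:,0]<.8)&(P[:,1]>-.4)&(P[:,1]<0)
    q=P[k];q=q[np.argsort(q[:,0])];print(n,len(q));print(np.round(q[::max(1,len(q)//50)],3).tolist())
    # light on books
    k=(P[:,2]>.12)&(P[:,2]<.18)&(P[:,0]>.38)&(P[:,0]<.54)&(P[:,1]>.18)&(P[:,1]<.34)
    q=P[k];print('head',len(q),np.round(np.median(q,0),3));k=q[:,2]>.152;print(np.round(q[k],3).tolist()); 
E
```

```text
top 483
[[0.451, -0.101, 0.192], [0.457, -0.105, 0.198], [0.459, -0.106, 0.194], [0.462, -0.106, 0.192], [0.462, -0.129, 0.196], [0.465, -0.131, 0.195], [0.467, -0.131, 0.197], [0.47, -0.132, 0.19], [0.471, -0.155, 0.194], [0.473, -0.155, 0.196], [0.476, -0.163, 0.195], [0.481, -0.165, 0.193], [0.484, -0.17, 0.194], [0.489, -0.178, 0.195], [0.492, -0.186, 0.194], [0.497, -0.189, 0.192], [0.502, -0.186, 0.19], [0.508, -0.194, 0.194], [0.513, -0.204, 0.194], [0.518, -0.199, 0.19], [0.524, -0.212, 0.192], [0.531, -0.214, 0.198], [0.535, -0.223, 0.19], [0.542, -0.219, 0.195], [0.547, -0.225, 0.195], [0.552, -0.229, 0.198], [0.558, -0.233, 0.194], [0.566, -0.237, 0.197], [0.571, -0.24, 0.195], [0.577, -0.244, 0.19], [0.584, -0.24, 0.196], [0.59, -0.246, 0.192], [0.598, -0.246, 0.194], [0.603, -0.248, 0.195], [0.612, -0.241, 0.191], [0.619, -0.245, 0.196], [0.624, -0.237, 0.196], [0.633, -0.238, 0.191], [0.637, -0.243, 0.195], [0.646, -0.238, 0.193], [0.651, -0.23, 0.191], [0.654, -0.246, 0.194], [0.657, -0.228, 0.204], [0.66, -0.236, 0.203], [0.664, -0.237, 0.197], [0.669, -0.224, 0.195],
[... 6740 characters left out ...]
55, 0.269, 0.159], [0.452, 0.27, 0.157], [0.466, 0.258, 0.153], [0.465, 0.259, 0.154], [0.466, 0.261, 0.157], [0.466, 0.263, 0.159], [0.465, 0.264, 0.16], [0.462, 0.265, 0.158], [0.462, 0.267, 0.16], [0.459, 0.268, 0.159], [0.458, 0.269, 0.159], [0.457, 0.271, 0.16], [0.466, 0.26, 0.152], [0.465, 0.262, 0.153], [0.465, 0.264, 0.156], [0.465, 0.265, 0.157], [0.463, 0.267, 0.157], [0.462, 0.268, 0.157], [0.463, 0.27, 0.161], [0.46, 0.271, 0.159], [0.455, 0.271, 0.155], [0.464, 0.266, 0.153], [0.466, 0.268, 0.158], [0.465, 0.27, 0.159], [0.462, 0.271, 0.157], [0.461, 0.272, 0.158], [0.465, 0.267, 0.152], [0.465, 0.269, 0.154], [0.465, 0.271, 0.157], [0.464, 0.272, 0.157], [0.465, 0.271, 0.154]]
```

View pics/c.png

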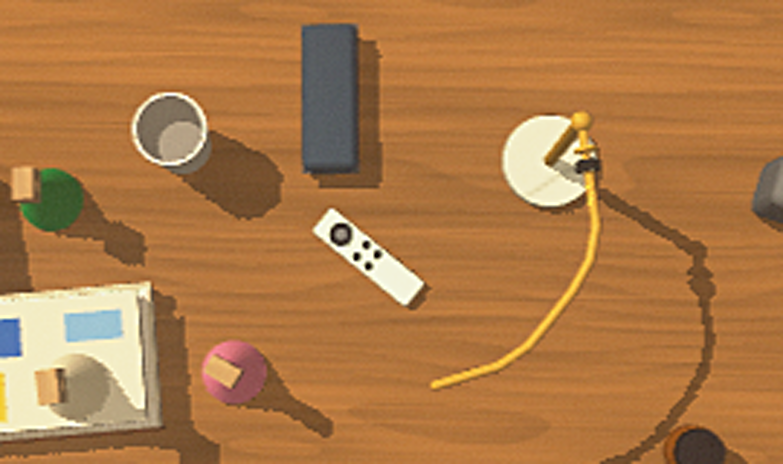

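The cream light standing on the books is the one meant, with its head at scene ~(370,253). The pink one at ~(305,228) and the green ones at ~(355,205), (403,233) and (318,347) are look-alikes. Next I fit the rod's course, the head's pose and the tool frame, and take a confirming crop.

```bash
cat > fit.py <<'E'
from h import *
from scipy.optimize import least_squares
def plane(n,uv,z):
    m,A,t=cam(n); uv=np.atleast_2d(uv)
    r=np.c_[(uv[:,0]-m["cx"])/m["fx"],(uv[:,1]-m["cy"])/m["fy"],np.ones(len(uv))]@A.T
    return (t+r*((z-t[2])/r[:,2])[:,None])[:,:2]
def rodpts(n,im,d):
    P=cloud(n,d); hsv=cv2.cvtColor(im,cv2.COLOR_RGB2HSV)
    k=(P[...,2]>.178)&(P[...,2]<.21)&(P[...,0]>.43)&(P[...,0]<.8)&(P[...,1]>-.4)&(P[...,1]<-.02)
    v,u=np.nonzero(k); return plane(n,np.c_[u,v],.191),hsv[v,u]
def poly(p):
    # tip x,y, heading, 6 kinks, home-leg length -> vertices
    x=[p[:2]];h=p[2];x.append(x[0]+.06*np.array([np.cos(h),np.sin(h)]))
    for i in range(6):
        h+=p[3+i];L=.032 if i<5 else p[9]
        x.append(x[-1]+L*np.array([np.cos(h),np.sin(h)]))
    return np.array(x)
def dist(q,V):
    best=None
    for a,b in zip(V[:-1],V[1:]):
        e=b-a;L=np.hypot(*e);e=e/L;s=np.clip((q-a)@e,0,L);f=q-a-s[:,None]*e
        dd=np.hypot(f[:,0],f[:,1])*np.sign(e[0]*f[:,1]-e[1]*f[:,0])
        best=dd if best is None else np.where(abs(dd)<abs(best),dd,best)
    return best
def fit(q,tip):
    p0=np.r_[tip,np.radians(-75),np.radians([13]*6),.1]
    post=p0
    f=lambda p:np.r_[dist(q,poly(p))/.002,(p[:2]-tip)/.001,(p[3:9]-.23)/.5]
    lo=np.r_[-1,-1,-3,[0]*6,.079];hi=np.r_[1,1,3,[np.radians(27)]*6,.121]
    return least_squares(f,p0,bounds=(lo,hi),loss='soft_l1')
E
python3 - <<'E'
from fit import *
T=monitor.get_obs();print('Rtool\n',rot(T['tool_rot']).round(3))
for n in('top','scene'):
    D=np.load(n+'.npz');q,h=rodpts(n,D['im'],D['d'])
    P=cloud(n,D['d']);k=P[...,2]>.215;print('high',np.round(P[k].min(0),2) if k.any() else'',)
    q=q[h[:,2]>60] if 1 else q
    # tip: furthest y
    i=np.argsort(-q[:,1])[:6];tip=q[i].mean(0);print(n,len(q),'tip',tip.round(4),q[i].round(3).tolist())
    qq=q[q[:,0]<.645]; r=fit(qq,tip);p=r.x
    print('V',poly(p).round(4).tolist(),'head',np.degrees(p[2]).round(1),'k',np.degrees(p[3:9]).round(1),'end',np.degrees(p[2:9].sum()).round(1),p[9],'rms',dist(qq,poly(p)).std())
    np.save('p_'+n,p)
    k=(D['im'].max(-1)<60);v,u=np.nonzero(k);b=plane(n,np.c_[u,v],.19);m=(b[:,0]>.63)&(b[:,0]<.69)&(b[:,1]>-.26)&(b[:,1]<-.2);print('buf',m.sum(),b[m].mean(0).round(4),b[m].min(0).round(4),b[m].max(0).round(4))
    k=(P[...,2]>.152)&(P[...,2]<.18)&(P[...,0]>.4)&(P[...,0]<.5)&(P[...,1]>.23)&(P[...,1]<.3)
    v,u=np.nonzero(k);c=plane(n,np.c_[u,v],.158).astype(np.float32);print('headrect',cv2.minAreaRect(c*1000))
    # marble foot
    k=(P[...,2]>.010)&(P[...,2]<.022)&(P[...,0]>.6)&(P[...,1]<-.14)&(P[...,1]>-.3)&(D['im'].min(-1)>110);print('foot',P[k].min(0).round(3),P[k].max(0).round(3))
save('d.png',np.load('scene.npz')['im'],(270,180,430,300),5)
E
```

```text
Rtool
 [[-0.     0.956  0.293]
 [-0.     0.293 -0.956]
 [-1.    -0.     0.   ]]
high [ 0.06 -0.67  0.22]
top 471 tip [ 0.4566 -0.0993] [[0.459, -0.098], [0.457, -0.098], [0.454, -0.098], [0.459, -0.101], [0.457, -0.101], [0.454, -0.101]]
V [[0.4557, -0.0993], [0.4734, -0.1566], [0.4916, -0.183], [0.5164, -0.2032], [0.5417, -0.2227], [0.5697, -0.2382], [0.6011, -0.2447], [0.6792, -0.2334]] head -72.8 k [17.5 16.1  1.7  8.6 17.3 19.9] end 8.2 0.07900000042712993 rms 0.0026189310539066037
buf 13 [ 0.6591 -0.2363] [ 0.6515 -0.2436] [ 0.6625 -0.2278]
headrect ((447.5201416015625, 258.827880859375), (32.24265670776367, 21.657426834106445), 2.297504186630249)
foot [ 0.65  -0.276  0.01 ] [ 0.746 -0.182  0.021]
high [-0.73 -0.7   0.22]
scene 559 tip [ 0.4578 -0.0969] [[0.456, -0.094], [0.458, -0.096], [0.454, -0.097], [0.46, -0.097], [0.456, -0.098], [0.462, -0.099]]
V [[0.4562, -0.0969], [0.4741, -0.1541], [0.4915, -0.181], [0.5162, -0.2014], [0.5412, -0.2213], [0.5693, -0.2366], [0.6004, -0.2441], [0.72, -0.2257]] head -72.6 k [15.6 17.3  1.3  9.8 15.1 22.3] end 8.7 0.12099999999996641 rms 0.003963415128357953
buf 28 [ 0.6561 -0.2382] [ 0.651 -0.252] [ 0.6636 -0.224 ]
headrect ((451.4854431152344, 260.5455017089844), (37.27421188354492, 20.453853607177734), 8.864977836608887)
foot [ 0.651 -0.279  0.01 ] [ 0.748 -0.178  0.019]
```

View pics/d.png

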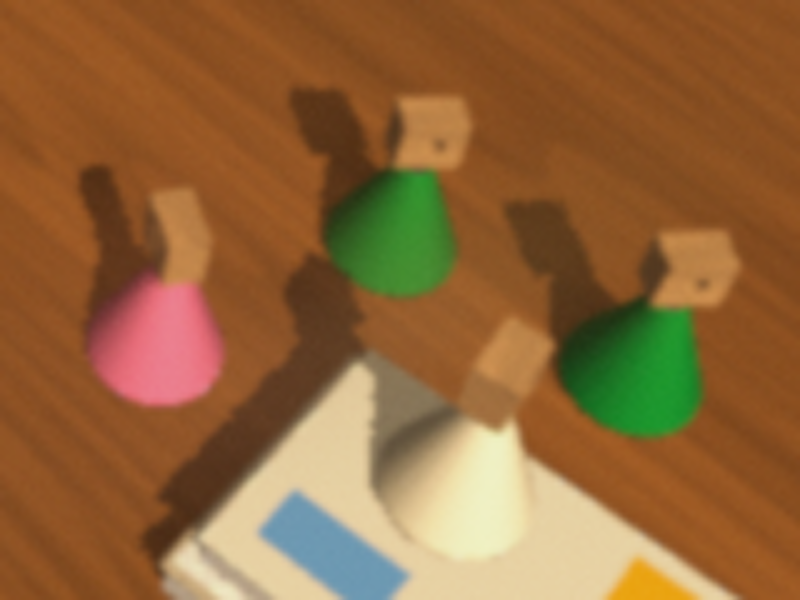

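The crop shows that only the light on the books, at crop (490,430), has a cream cone. The pink one at (155,330) and the green ones at (400,200) and (645,350) stand on the table. The helper below converts world waypoints into rows.

```bash
cat > rows.py <<'E'
from h import *
def state():
    o=monitor.get_obs();Rt=rot(o['tool_rot']);return o,Rt,np.degrees(np.arctan2(Rt[1,2],Rt[0,2]))
def rows(W,base=None,g=1):
    """W: list of (x,y,z,zheading); prints rows from current measured pose"""
    o,Rt,h=state();b=np.array(o['tool_pos']) if base is None else np.array(base)
    print('t',round(o['time_s'],2),'pos',np.round(o['tool_pos'],4),'zh',round(h,2),'F',np.round(o['force'],2),'w',round(o['grip_width'],4),'q7',round(o['qpos'][6],1))
    for w in W:
        d=Rt.T@(np.array(w[:3])-b);a=-((w[3]-h+180)%360-180)
        print([g,*np.round(d,4),round(a,1)])
if __name__=='__main__':
    import sys,json
    rows(json.loads(sys.argv[1]))
E
python3 rows.py '[[0.19,-0.62,0.30,-73],[0.30,-0.51,0.32,-73],[0.50,-0.30,0.32,-73],[0.52,-0.15,0.32,-40],[0.52,0,0.32,-10],[0.449,0.259,0.3,3],[0.449,0.259,0.2,3]]'
python3 -c "
from h import *
D=np.load('scene.npz');P=cloud('scene',D['d']);print(P[60:100:8,240].round(2),P[25,238])"
```

```text
t 0.9 pos [ 0.1907 -0.6214  0.2416] zh -72.94 F [-0.16  0.27  0.2 ] w 0.087 q7 -3.3
[1, np.float64(-0.0584), np.float64(-0.0003), np.float64(-0.0016), np.float64(0.1)]
[1, np.float64(-0.0784), np.float64(0.1372), np.float64(-0.0744), np.float64(0.1)]
[1, np.float64(-0.0784), np.float64(0.39), np.float64(-0.2165), np.float64(0.1)]
[1, np.float64(-0.0785), np.float64(0.4531), np.float64(-0.354), np.float64(-32.9)]
[1, np.float64(-0.0785), np.float64(0.4971), np.float64(-0.4974), np.float64(-62.9)]
[1, np.float64(-0.0585), np.float64(0.5053), np.float64(-0.7659), np.float64(-75.9)]
[1, np.float64(0.0415), np.float64(0.5053), np.float64(-0.7659), np.float64(-75.9)]
[[ 0.15 -0.51  0.16]
 [ 0.16 -0.5   0.13]
 [ 0.16 -0.5   0.11]
 [ 0.17 -0.49  0.08]
 [ 0.18 -0.48  0.06]] [ 0.12693233 -0.55020917  0.25683661]
```

Call:
step_arm --pt "1 -0.06 0 0 0" --pt "1 -0.09 0.03 -0.015 0" --pt "1 -0.09 0.085 -0.045 0" --pt "1 -0.09 0.14 -0.075 0" --pt "1 -0.09 0.195 -0.105 0" --pt "1 -0.09 0.25 -0.135 0" --pt "1 -0.09 0.305 -0.165 0" --pt "1 -0.09 0.36 -0.195 0" --pt "1 -0.09 0.4 -0.23 -8" --pt "1 -0.09 0.425 -0.285 -18" --pt "1 -0.09 0.45 -0.34 -28" --pt "1 -0.09 0.465 -0.39 -38"

```text
time_s: 2.4
tool_pos: [0.5211, -0.1093, 0.3317]
tool_rot: [44.9, 90.0, 10.4]
force: [1.2, 0.1, -0.2]
grip_width: 0.0872
```

```bash
python3 rows.py '[[0.52,0,0.32,-10],[0.449,0.259,0.3,3],[0.449,0.259,0.2,3]]'
```

```text
t 2.4 pos [ 0.5211 -0.1093  0.3317] zh -34.5 F [ 1.25  0.07 -0.19] w 0.0872 q7 -27.0
[1, np.float64(0.0117), np.float64(0.0894), np.float64(-0.0628), np.float64(-24.5)]
[1, np.float64(0.0317), np.float64(0.2626), np.float64(-0.2681), np.float64(-37.5)]
[1, np.float64(0.1317), np.float64(0.2626), np.float64(-0.2681), np.float64(-37.5)]
```

Call:
step_arm --pt "1 0 0.04 -0.03 -10" --pt "1 0.01 0.085 -0.065 -20" --pt "1 0.01 0.125 -0.11 -28" --pt "1 0.015 0.17 -0.155 -34" --pt "1 0.02 0.21 -0.205 -37.5" --pt "1 0.03 0.245 -0.25 -37.5" --pt "1 0.06 0.263 -0.268 -37.5" --pt "1 0.11 0.263 -0.268 -37.5" --pt "1 0.12 0.263 -0.268 -37.5"

```text
time_s: 3.52
tool_pos: [0.4499, 0.256, 0.2089]
tool_rot: [-156.2, 89.7, -153.6]
force: [-0.8, -0.6, 0.7]
grip_width: 0.0871
```

```bash
python3 - <<'E'
from rows import *
rows([[.449,.2595,.146,3]])
im,d=read_camera("scene");save('e.png',im,(290,150,450,290),4)
E
```

```text
t 3.52 pos [0.4499 0.256  0.2089] zh 2.62 F [-0.81 -0.63  0.66] w 0.0871 q7 -34.9
[1, np.float64(0.0629), np.float64(0.0037), np.float64(-0.0004), np.float64(-0.4)]
```

View pics/e.png

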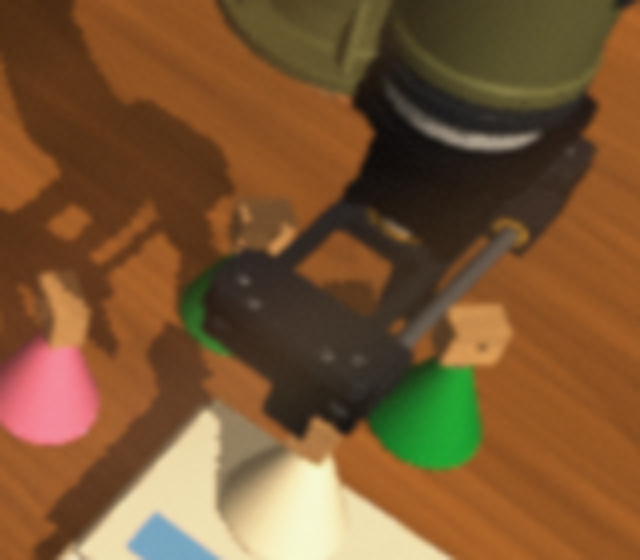

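Call:
step_arm --pt "1 0.03 0 0 0" --pt "1 0.062 0 0 0" --pt "1 0.062 0 0 0" --pt "0 0.062 0 0 0" --pt "-0.5 0.062 0 0 0" --pt "-1 0.062 0 0 0" --pt "-1 0.062 0 0 0" --pt "-1 0.062 0 0 0" --newtons 12

```text
time_s: 4.58
tool_pos: [0.4517, 0.257, 0.1496]
tool_rot: [-33.1, 90.0, -30.6]
force: [-0.1, 0.2, 0.4]
grip_width: 0.0451
```

```bash
python3 rows.py '[[0.449,0.257,0.246,3],[0.449,0.1,0.246,10],[0.447,-0.055,0.246,17.3],[0.447,-0.055,0.193,17.3]]'
```

```text
t 4.58 pos [0.4517 0.257  0.1496] zh 2.56 F [-0.11  0.2   0.43] w 0.0451 q7 -37.8
[1, np.float64(-0.0964), np.float64(0.0002), np.float64(-0.0027), np.float64(-0.4)]
[1, np.float64(-0.0964), np.float64(-0.1567), np.float64(-0.0097), np.float64(-7.4)]
[1, np.float64(-0.0963), np.float64(-0.3114), np.float64(-0.0187), np.float64(-14.7)]
[1, np.float64(-0.0433), np.float64(-0.3114), np.float64(-0.0187), np.float64(-14.7)]
```

Call:
step_arm --pt "-1 0.002 0 0 0" --pt "-1 0.002 0 0 0" --pt "-1 0.002 0 0 0" --pt "-1 0.002 0 0 0"

```text
time_s: 5.08
tool_pos: [0.4516, 0.2569, 0.1473]
tool_rot: [-137.4, 90.0, -134.8]
force: [1.1, -0.6, -0.3]
grip_width: 0.0336
```

Call:
step_arm --pt "-1 0 0 0 0" --pt "-1 0 0 0 0" --pt "-1 0 0 0 0"

```text
time_s: 5.45
tool_pos: [0.4517, 0.2569, 0.1475]
tool_rot: [-93.9, 90.0, -91.3]
force: [0.1, 0.0, -0.8]
grip_width: 0.0334
```

Call:
step_arm --pt "-1 -0.02 0 0 0" --pt "-1 -0.06 0 0 0" --pt "-1 -0.1 0 0 0" --pt "-1 -0.1 -0.04 -0.002 -2" --pt "-1 -0.1 -0.09 -0.004 -4" --pt "-1 -0.1 -0.14 -0.007 -6" --pt "-1 -0.1 -0.19 -0.01 -9" --pt "-1 -0.1 -0.24 -0.014 -12" --pt "-1 -0.1 -0.28 -0.017 -14.7" --pt "-1 -0.1 -0.308 -0.019 -14.7" --pt "-1 -0.07 -0.308 -0.019 -14.7" --pt "-1 -0.048 -0.308 -0.019 -14.7"

```text
time_s: 6.95
tool_pos: [0.4468, -0.0518, 0.1962]
tool_rot: [-25.3, 89.9, -8.1]
force: [0.0, -0.3, -1.0]
grip_width: 0.0332
```

```bash
python3 - <<'E'
from fit import *
from rows import rows
rows([[.447,-.055,.1945,17.3]])
ims=[]
for n in("scene","top"):
    im,d=read_camera(n);ims.append(im)
    for r in regions_of(n,"bore")[:5]:
        P=cloud(n,d);m=r["pixels"]&(d>0)
        if m.any(): print(n,round(r['p'],2),np.round(r['pixel']),np.median(P[m],0).round(3))
a=ims[0][120:240,200:360];b=ims[1][180:300,200:360]
save('f.png',np.vstack([a,b]),s=2.5 if 0 else 2.4)
save('f.png',np.hstack([a,b]),s=2.5)
E
```

```text
t 6.95 pos [ 0.4468 -0.0518  0.1962] zh 17.23 F [ 0.01 -0.3  -1.  ] w 0.0332 q7 22.8
[1, np.float64(0.0017), np.float64(-0.0031), np.float64(-0.0008), np.float64(-0.1)]
scene 0.95 [301. 245.] [0.478 0.113 0.04 ]
scene 0.88 [404. 246.] [0.314 0.271 0.04 ]
scene 0.72 [353. 221.] [0.339 0.145 0.043]
scene 0.67 [313. 364.] [0.662 0.311 0.039]
top 0.96 [201. 263.] [0.33  0.13  0.038]
top 0.64 [148. 157.] [0.642 0.295 0.04 ]
top 0.61 [206. 213.] [0.467 0.096 0.04 ]
```

View pics/f.png

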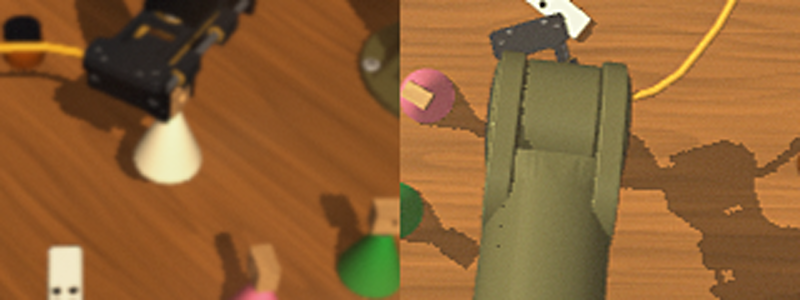

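The light is held: its cone hangs below the gripper at left-half (168,140). The finger hides the rod tip. I fit the held cone's axis in the scene depth, to compare camera with robot coordinates before threading.

```bash
python3 - <<'E'
from fit import *
o=monitor.get_obs();p=o['tool_pos'];print(p)
im,d=read_camera("scene");P=cloud("scene",d).reshape(-1,3);C=im.reshape(-1,3)
zb=p[2]-.0045
k=(P[:,2]<zb-.03)&(P[:,2]>zb-.09)&(np.hypot(P[:,0]-p[0],P[:,1]-p[1])<.045)&(C.min(1)>100)
q=P[k];print(k.sum())
f=lambda a:(np.hypot(q[:,0]-a[0],q[:,1]-a[1])-(.006+(zb+a[2]-.025-q[:,2])*28/68))*.92
r=least_squares(f,[p[0],p[1],0],loss='soft_l1',f_scale=.002);print(r.x.round(4),np.std(f(r.x)), 'offset cam-robot',(r.x[:2]-p[:2]).round(4))
m,A,t=cam('scene');v=r.x[:2]-t[:2];print('view dir',v/np.hypot(*v))
# same fit at the pick place image
D=np.load('scene.npz');P=cloud("scene",D['d']).reshape(-1,3);C=D['im'].reshape(-1,3);zb=.143
k=(P[:,2]<zb-.03)&(P[:,2]>zb-.085)&(np.hypot(P[:,0]-.45,P[:,1]-.259)<.042)&(C.min(1)>100)
q=P[k];r=least_squares(f,[.45,.259,0],loss='soft_l1',f_scale=.002);print('pick',k.sum(),r.x.round(4))
# rod depth-derived points vs plane-derived
for n in('top','scene'):
    D=np.load(n+'.npz');P=cloud(n,D['d']).reshape(-1,3)
    k=(P[:,2]>.18)&(P[:,2]<.21)&(P[:,0]>.43)&(P[:,0]<.5)&(P[:,1]>-.15)&(P[:,1]<-.08);q=P[k]
    V=poly(np.load('p_'+n+'.npy'));print(n,'rod z med',np.median(q[:,2]),'lateral',np.median(dist(q[:,:2],V)))
E
```

```text
[ 0.44698695 -0.05135853  0.19680828]
473
[ 0.4456 -0.05    0.0084] 0.001274510557457964 offset cam-robot [-0.0014  0.0014]
view dir [-0.71078194 -0.70341242]
pick 564 [0.4494 0.2599 0.0078]
top rod z med 0.19436034793043788 lateral 2.944598906948277e-05
scene rod z med 0.19353066112213535 lateral 0.002449332448674949
```

Call:
step_arm --pt "-1 0.002 -0.01 -0.0043 0" --pt "-1 0.002 -0.02 -0.0043 0" --pt "-1 0.002 -0.028 -0.0043 0" --pt "-1 0.002 -0.03 -0.0043 0" --pt "-1 0.002 -0.03 -0.0043 0"

```text
time_s: 7.82
tool_pos: [0.4513, -0.0815, 0.1935]
tool_rot: [107.9, 90.0, 125.2]
force: [0.6, -0.6, -0.4]
grip_width: 0.0326
```

```bash
cat > chk.py <<'E'
from rows import *
o,Rt,h=state();p=np.array(o['tool_pos'])
print('t',o['time_s'],'p',p.round(4),'hole heading',round(h-90,2),'F world',np.round(o['force'],2),'F tool',(Rt.T@o['force']).round(2),'T',np.round(o['wrist_torque'],3))
f=np.array([.299,-.954]);l=np.array([.954,.299]);print('along',p[:2]@f,'lat',p[:2]@l,'(tip along .230, lat .4070)')
E
python3 chk.py; python3 - <<'E'
from h import *
im,d=read_camera("scene");save('g.png',im,(190,110,310,200),6)
E
```

```text
t 7.825 p [ 0.4513 -0.0815  0.1935] hole heading -72.75 F world [ 0.6  -0.59 -0.41] F tool [ 0.41 -0.74  0.4 ] T [ 0.009 -0.108  0.032]
along 0.21273238079171747 lat 0.40619929323124554 (tip along .230, lat .4070)
```

View pics/g.png

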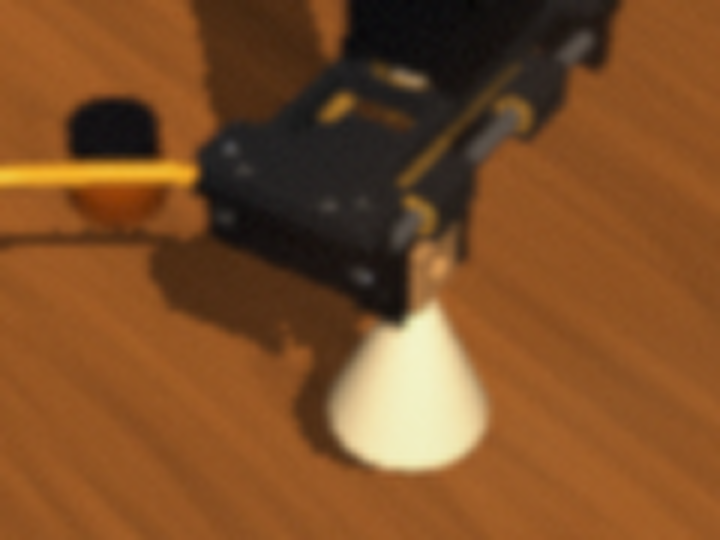

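Call:
step_arm --pt "-1 -0.001 -0.002 0 0" --pt "-1 -0.001 -0.004 0 0" --pt "-1 -0.001 -0.006 0 0" --pt "-1 -0.001 -0.008 0 0" --pt "-1 -0.001 -0.01 0 0"

```text
time_s: 8.5
tool_pos: [0.4535, -0.0903, 0.1942]
tool_rot: [129.3, 89.8, 146.5]
force: [-2.7, 3.3, -1.1]
grip_width: 0.0326
```

```bash
python3 chk.py
```

```text
t 8.5 p [ 0.4535 -0.0903  0.1942] hole heading -72.72 F world [-2.72  3.34 -1.1 ] F tool [ 1.11  4.   -1.61] T [ 0.728  0.543 -0.011]
along 0.22176730438792436 lat 0.40559685301601583 (tip along .230, lat .4070)
```

Call:
step_arm --pt "-1 0 0.004 0 0" --pt "-1 0 0.004 -0.0012 0" --pt "-1 0 0.002 -0.0012 0" --pt "-1 0 0 -0.0012 0" --pt "-1 0 -0.001 -0.0012 0"

```text
time_s: 9.12
tool_pos: [0.4523, -0.0913, 0.1939]
tool_rot: [129.1, 89.8, 146.3]
force: [-4.4, 3.6, -2.1]
grip_width: 0.0325
```

```bash
python3 chk.py
```

```text
t 9.125 p [ 0.4523 -0.0913  0.1939] hole heading -72.72 F world [-4.4   3.57 -2.14] F tool [ 2.16  4.71 -3.14] T [ 1.066  0.784 -0.007]
along 0.22233095526961336 lat 0.40418563128577784 (tip along .230, lat .4070)
```

Call:
step_arm --pt "-1 0 0.004 0 0" --pt "-1 0.001 0.004 -0.0025 0" --pt "-1 0.001 0.003 -0.0025 0" --pt "-1 0.001 0.0015 -0.0025 0" --pt "-1 0.001 0 -0.0025 0" --pt "-1 0.001 0 -0.0025 0"

```text
time_s: 9.88
tool_pos: [0.4514, -0.0936, 0.1936]
tool_rot: [-46.5, 89.9, -29.2]
force: [1.0, -0.6, -2.1]
grip_width: 0.0326
```

```bash
python3 chk.py
```

```text
t 9.875 p [ 0.4514 -0.0936  0.1936] hole heading -72.76 F world [ 0.95 -0.59 -2.13] F tool [ 2.13 -0.84  0.73] T [-0.054 -0.272  0.035]
along 0.22425361050610368 lat 0.40267418886965767 (tip along .230, lat .4070)
```

Call:
step_arm --pt "-1 0 -0.0015 0 0" --pt "-1 0 -0.003 0 0" --pt "-1 0 -0.0045 0 0" --pt "-1 0 -0.006 0 0" --pt "-1 0 -0.0075 0 0"

```text
time_s: 10.5
tool_pos: [0.4533, -0.1003, 0.1936]
tool_rot: [2.5, 90.0, 19.8]
force: [0.9, 0.8, -2.3]
grip_width: 0.0328
```

```bash
python3 chk.py
```

```text
t 10.5 p [ 0.4533 -0.1003  0.1936] hole heading -72.73 F world [ 0.89  0.78 -2.31] F tool [2.31 0.48 1.08] T [ 0.266 -0.263 -0.042]
along 0.2312206384805042 lat 0.4025073207548046 (tip along .230, lat .4070)
```

Call:
step_arm --pt "-1 -0.0005 -0.002 0.0006 0" --pt "-1 -0.0005 -0.004 0.0006 0" --pt "-1 -0.0005 -0.006 0.0006 0" --pt "-1 -0.0005 -0.008 0.0006 0" --pt "-1 -0.0005 -0.01 0.0006 0" --pt "-1 -0.0005 -0.012 0.0006 0"

```text
time_s: 11.25
tool_pos: [0.4575, -0.1117, 0.194]
tool_rot: [-9.7, 90.0, 7.6]
force: [0.8, 0.8, -1.9]
grip_width: 0.0327
```

```bash
python3 chk.py
```

```text
t 11.25 p [ 0.4575 -0.1117  0.194 ] hole heading -72.74 F world [ 0.83  0.84 -1.89] F tool [1.89 0.55 1.04] T [ 0.293 -0.202 -0.005]
along 0.24330744333265406 lat 0.4030378996769828 (tip along .230, lat .4070)
```

Call:
step_arm --pt "-1 0 -0.003 0.0006 0" --pt "-1 0 -0.006 0.0006 0" --pt "-1 0 -0.009 0.0006 0" --pt "-1 0 -0.012 0.0006 0" --pt "-1 0 -0.015 0.0006 0" --pt "-1 0 -0.018 0.0006 0" --pt "-1 0 -0.018 0.0006 0"

```text
time_s: 12.12
tool_pos: [0.4635, -0.129, 0.1941]
tool_rot: [-45.3, 90.0, -28.1]
force: [1.6, 0.3, -1.7]
grip_width: 0.0327
```

```bash
python3 chk.py;  python3 - <<'E'
from fit import *
from rows import state
o,_,_=state();p=o['tool_pos']
for n in('scene','top'):
    im,d=read_camera(n)
    q,h=rodpts(n,im,d);q=q[(h[:,2]>60)&(h[:,1]>120)]
    V=poly(np.load('p_'+n+'.npy'));k=abs(dist(q,V))<.006
    print(n,len(q),q[q[:,0].argsort()][:5].round(3).tolist())
    if n=='scene':
        save('i.png',im,(190,110,310,200),6)
        P=cloud(n,d).reshape(-1,3);C=im.reshape(-1,3);zb=p[2]-.0045
        k=(P[:,2]<zb-.03)&(P[:,2]>zb-.09)&(np.hypot(P[:,0]-p[0],P[:,1]-p[1])<.045)&(C.min(1)>100);q=P[k]
        f=lambda a:(np.hypot(q[:,0]-a[0],q[:,1]-a[1])-(.006+(zb+a[2]-.025-q[:,2])*28/68))*.92
        r=least_squares(f,[p[0],p[1],0],loss='soft_l1',f_scale=.002);print('cone',r.x.round(4),'cam-robot',(r.x[:2]-p[:2]).round(4))
E
```

```text
t 12.125 p [ 0.4635 -0.129   0.1941] hole heading -72.76 F world [ 1.64  0.3  -1.75] F tool [ 1.75 -0.19  1.65] T [ 0.119 -0.437 -0.038]
along 0.26161764204631555 lat 0.4036613525292674 (tip along .230, lat .4070)
scene 508 [[0.422, -0.141], [0.425, -0.138], [0.428, -0.135], [0.43, -0.132], [0.431, -0.138]]
cone [ 0.462  -0.1276  0.0085] cam-robot [-0.0015  0.0013]
top 267 [[0.524, -0.207], [0.524, -0.21], [0.524, -0.212], [0.526, -0.207], [0.526, -0.21]]
```

View pics/i.png

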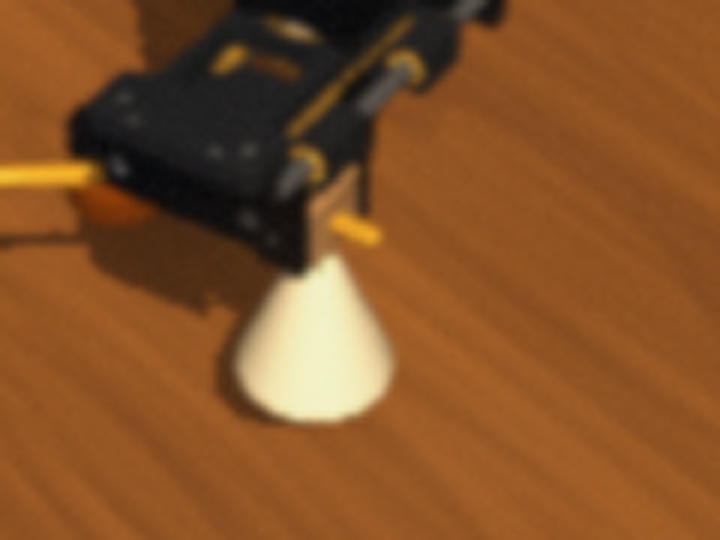

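Threaded: the brass tip sticks out behind the head at crop (370,235). Next is a follower that gives chord poses along the rod, with an offset updated from the felt force.

```bash
cat > path.py <<'E'
from fit import *
from rows import state
import sys
V=(poly(np.load('p_top.npy'))+poly(np.load('p_scene.npy')))/2
e=V[-1]-V[-2];V[-1]=V[-2]+e/np.hypot(*e)*.1
L=np.r_[0,np.cumsum(np.hypot(*np.diff(V,axis=0).T))]
at=lambda s:np.array([np.interp(s,L,V[:,0]),np.interp(s,L,V[:,1])])+(0 if s>=0 else s*(V[1]-V[0])/.06)
def pose(s):
    a,b=at(s-.01),at(s+.01);h=np.degrees(np.arctan2(*(b-a)[::-1]))
    return (a+b+2*at(s))/4,h
def main(dx,dy,z,step,n,g=-1):
    off=np.array([dx,dy])/1000
    o,Rt,h=state();p=np.array(o['tool_pos']);ss=np.arange(-.02,L[-1]-.01,.0005)
    q=np.array([pose(s)[0] for s in ss])+off;i=np.argmin(np.hypot(*(q-p[:2]).T));s0=ss[i];hh=pose(s0)[1]
    lat=np.array([-np.sin(np.radians(hh)),np.cos(np.radians(hh))])@(p[:2]-q[i])
    print('t',round(o['time_s'],2),'p',p.round(4),'heading',round(h-90,1),'path',round(hh,1),'s mm',s0*1000,'left-of-path mm',round(lat*1000,2),'Ftool',(Rt.T@o['force']).round(2),'Tz',np.round(o['wrist_torque'][2],3),'w',round(o['grip_width'],4))
    for k in range(1,n+1):
        c,hd=pose(s0+k*step/1000);d=Rt.T@(np.r_[c+off,z]-p);print([g,*(float(v) for v in np.round(d,4)),float(round(-(hd+90-h),1))])
if __name__=='__main__': main(*map(float,sys.argv[1:5]),int(sys.argv[5]))
E
python3 -c "
from path import *;print((V*1000).round(1).tolist(),(L*1000).round(0))"
python3 path.py -1.5 -0.5 .1938 3 12
```

```text
[[455.9, -98.1], [473.8, -155.4], [491.6, -182.0], [516.3, -202.3], [541.5, -222.0], [569.5, -237.4], [600.8, -244.4], [699.6, -229.6]] [  0.  60.  92. 124. 156. 188. 220. 320.]
t 12.22 p [ 0.4636 -0.1288  0.1942] heading -72.7 path -72.7 s mm 31.500000000000043 left-of-path mm -0.22 Ftool [ 1.46 -0.05  1.16] Tz -0.068 w 0.0325
[-1, 0.0004, -0.0029, 0.0002, -0.0]
[-1, 0.0004, -0.0059, 0.0002, -0.0]
[-1, 0.0004, -0.0089, 0.0002, -0.0]
[-1, 0.0004, -0.0119, 0.0002, -0.0]
[-1, 0.0004, -0.0149, 0.0002, -0.0]
[-1, 0.0004, -0.0179, 0.0002, -0.0]
[-1, 0.0004, -0.0209, 0.0004, -2.1]
[-1, 0.0004, -0.0239, 0.0006, -4.5]
[-1, 0.0004, -0.0268, 0.0008, -7.0]
[-1, 0.0004, -0.0298, 0.0013, -9.5]
[-1, 0.0004, -0.0327, 0.0019, -12.0]
[-1, 0.0004, -0.0356, 0.0025, -14.5]
```

Call:
step_arm --pt "-1 0 -0.003 0.0008 0" --pt "-1 0 -0.006 0.0008 0" --pt "-1 0 -0.009 0.0008 0" --pt "-1 0 -0.012 0.0008 0" --pt "-1 0 -0.015 0.0008 0" --pt "-1 0 -0.018 0.001 0"

```text
time_s: 12.98
tool_pos: [0.4696, -0.1457, 0.194]
tool_rot: [-166.9, 90.0, -149.6]
force: [-0.0, 0.2, -1.2]
grip_width: 0.033
```

```bash
python3 path.py -1 -0.3 .1938 3 10
```

```text
t 12.97 p [ 0.4696 -0.1457  0.194 ] heading -72.7 path -72.7 s mm 49.50000000000006 left-of-path mm -0.02 Ftool [1.24 0.23 0.06] Tz -0.021 w 0.033
[-1, 0.0002, -0.003, 0.0002, -2.1]
[-1, 0.0002, -0.0059, 0.0004, -4.5]
[-1, 0.0002, -0.0089, 0.0006, -7.0]
[-1, 0.0002, -0.0118, 0.0011, -9.5]
[-1, 0.0002, -0.0147, 0.0017, -12.0]
[-1, 0.0002, -0.0176, 0.0023, -14.5]
[-1, 0.0002, -0.0205, 0.003, -16.6]
[-1, 0.0002, -0.0234, 0.0039, -16.6]
[-1, 0.0002, -0.0263, 0.0047, -16.6]
[-1, 0.0002, -0.0292, 0.0056, -16.6]
```

Call:
step_arm --pt "-1 0 -0.003 0.0002 -2" --pt "-1 0 -0.006 0.0004 -4.5" --pt "-1 0 -0.009 0.0007 -7" --pt "-1 0 -0.012 0.0012 -9.5" --pt "-1 0 -0.0147 0.0017 -12"

```text
time_s: 13.6
tool_pos: [0.4756, -0.1589, 0.1939]
tool_rot: [90.8, 90.0, 120.2]
force: [0.7, 0.4, -2.7]
grip_width: 0.0324
```

```bash
python3 path.py -1 -0.3 .1938 3 10
```

```text
t 13.6 p [ 0.4756 -0.1589  0.1939] heading -60.6 path -61.1 s mm 64.00000000000007 left-of-path mm 0.19 Ftool [2.7  0.04 0.79] Tz -0.044 w 0.0324
[-1, 0.0001, -0.0028, -0.0002, -2.0]
[-1, 0.0001, -0.0058, -0.0001, -4.5]
[-1, 0.0001, -0.0088, 0.0001, -4.5]
[-1, 0.0001, -0.0118, 0.0003, -4.5]
[-1, 0.0001, -0.0148, 0.0006, -4.5]
[-1, 0.0001, -0.0177, 0.0008, -4.5]
[-1, 0.0001, -0.0207, 0.0012, -7.0]
[-1, 0.0001, -0.0236, 0.0017, -9.5]
[-1, 0.0001, -0.0266, 0.0021, -12.0]
[-1, 0.0001, -0.0295, 0.0029, -14.5]
```

Forces are low. Continuing.

Call:
step_arm --pt "-1 0.0004 -0.003 0.0001 -2" --pt "-1 0.0004 -0.006 0.0002 -4.5" --pt "-1 0.0004 -0.009 0.0003 -4.5" --pt "-1 0.0004 -0.012 0.0005 -4.5" --pt "-1 0.0004 -0.015 0.0008 -4.5" --pt "-1 0.0004 -0.018 0.001 -4.5"

```text
time_s: 14.35
tool_pos: [0.4853, -0.1745, 0.1936]
tool_rot: [-176.7, 90.0, -143.0]
force: [0.2, 0.8, -2.0]
grip_width: 0.0327
```

```bash
python3 path.py -1 -0.3 .1936 3 10
```

```text
t 14.35 p [ 0.4853 -0.1745  0.1936] heading -56.3 path -55.8 s mm 82.50000000000009 left-of-path mm -0.09 Ftool [1.96 0.58 0.58] Tz 0.01 w 0.0327
[-1, 0.0, -0.0029, 0.0003, -3.0]
[-1, 0.0, -0.0058, 0.0005, -5.5]
[-1, 0.0, -0.0088, 0.0007, -8.0]
[-1, 0.0, -0.0117, 0.0013, -10.5]
[-1, 0.0, -0.0146, 0.002, -13.0]
[-1, 0.0, -0.0175, 0.0026, -15.5]
[-1, 0.0, -0.0204, 0.0034, -16.8]
[-1, 0.0, -0.0233, 0.0043, -16.8]
[-1, 0.0, -0.0262, 0.0051, -16.8]
[-1, 0.0, -0.029, 0.006, -16.8]
```

Call:
step_arm --pt "-1 0 -0.003 0.0004 -3" --pt "-1 0 -0.006 0.0006 -5.5" --pt "-1 0 -0.009 0.0009 -8" --pt "-1 0 -0.0117 0.0014 -10.5" --pt "-1 0 -0.0146 0.0021 -13" --pt "-1 0 -0.0175 0.0027 -15.5"

```text
time_s: 15.1
tool_pos: [0.4973, -0.1872, 0.1936]
tool_rot: [79.1, 90.0, 128.4]
force: [0.2, 1.1, -2.7]
grip_width: 0.0329
```

```bash
python3 path.py -1 -0.3 .1936 3 12
```

```text
t 15.1 p [ 0.4973 -0.1872  0.1936] heading -40.7 path -40.7 s mm 100.5000000000001 left-of-path mm 0.36 Ftool [2.72 0.54 0.98] Tz -0.036 w 0.0329
[-1, -0.0, -0.0032, -0.0004, -1.2]
[-1, -0.0, -0.0062, -0.0003, -1.2]
[-1, -0.0, -0.0092, -0.0003, -1.2]
[-1, -0.0, -0.0122, -0.0002, -1.2]
[-1, -0.0, -0.0152, -0.0002, -1.3]
[-1, -0.0, -0.0182, -0.0001, -1.5]
[-1, -0.0, -0.0212, 0.0, -1.7]
[-1, -0.0, -0.0242, 0.0001, -2.0]
[-1, -0.0001, -0.0272, 0.0002, -2.2]
[-1, -0.0001, -0.0301, 0.0003, -2.4]
[-1, -0.0001, -0.0331, 0.0005, -2.6]
[-1, -0.0001, -0.0361, 0.0006, -2.7]
```

Call:
step_arm --pt "-1 0.0003 -0.003 0.0003 -1" --pt "-1 0.0003 -0.006 0.0003 -1.2" --pt "-1 0.0003 -0.009 0.0003 -1.2" --pt "-1 0.0003 -0.012 0.0003 -1.2" --pt "-1 0.0003 -0.015 0.0003 -1.3" --pt "-1 0.0003 -0.018 0.0004 -1.5" --pt "-1 0.0003 -0.021 0.0005 -1.7" --pt "-1 0.0003 -0.024 0.0006 -2" --pt "-1 0.0003 -0.027 0.0007 -2.2" --pt "-1 0.0003 -0.03 0.0008 -2.4"

```text
time_s: 16.35
tool_pos: [0.5207, -0.2064, 0.1934]
tool_rot: [-117.1, 90.0, -65.4]
force: [0.3, -0.3, -1.4]
grip_width: 0.0328
```

```bash
python3 path.py -0.7 0.1 .1933 3 12
```

```text
t 16.35 p [ 0.5207 -0.2064  0.1934] heading -38.3 path -38.3 s mm 130.50000000000014 left-of-path mm -0.16 Ftool [ 1.43 -0.37 -0.02] Tz -0.004 w 0.0328
[-1, 0.0001, -0.0029, 0.0002, -0.3]
[-1, 0.0001, -0.0059, 0.0002, -0.3]
[-1, 0.0001, -0.0089, 0.0002, -0.3]
[-1, 0.0001, -0.0119, 0.0002, -0.3]
[-1, 0.0001, -0.0149, 0.0002, -0.3]
[-1, 0.0001, -0.0179, 0.0003, -1.5]
[-1, 0.0001, -0.0209, 0.0005, -2.9]
[-1, 0.0001, -0.0239, 0.0006, -4.2]
[-1, 0.0001, -0.0269, 0.0009, -5.6]
[-1, 0.0001, -0.0298, 0.0012, -7.0]
[-1, 0.0001, -0.0328, 0.0016, -8.4]
[-1, 0.0001, -0.0358, 0.002, -9.5]
```

Call:
step_arm --pt "-1 0 -0.003 0.0001 -0.3" --pt "-1 0 -0.006 0.0001 -0.3" --pt "-1 0 -0.009 0.0001 -0.3" --pt "-1 0 -0.012 0.0001 -0.3" --pt "-1 0 -0.015 0.0002 -0.5" --pt "-1 0 -0.018 0.0003 -1.5" --pt "-1 0 -0.021 0.0004 -2.9" --pt "-1 0 -0.024 0.0006 -4.2" --pt "-1 0 -0.027 0.0008 -5.6"

```text
time_s: 17.48
tool_pos: [0.5423, -0.2225, 0.1933]
tool_rot: [-174.9, 90.0, -117.5]
force: [-0.0, 0.3, -0.8]
grip_width: 0.0325
```

```bash
python3 path.py -0.7 0.1 .1933 3 12
```

```text
t 17.48 p [ 0.5423 -0.2225  0.1933] heading -32.6 path -32.7 s mm 157.50000000000017 left-of-path mm -0.11 Ftool [0.77 0.2  0.28] Tz -0.042 w 0.0325
[-1, 0.0, -0.0029, 0.0002, -1.3]
[-1, 0.0, -0.0059, 0.0003, -2.7]
[-1, 0.0, -0.0089, 0.0004, -3.9]
[-1, 0.0, -0.0119, 0.0006, -3.9]
[-1, 0.0, -0.0149, 0.0008, -3.9]
[-1, 0.0, -0.0179, 0.001, -3.9]
[-1, 0.0, -0.0209, 0.0012, -4.3]
[-1, 0.0, -0.0238, 0.0016, -6.7]
[-1, 0.0, -0.0268, 0.002, -9.1]
[-1, 0.0, -0.0297, 0.0024, -11.5]
[-1, 0.0, -0.0326, 0.0032, -14.0]
[-1, 0.0, -0.0354, 0.004, -16.4]
```

Call:
step_arm --pt "-1 0 -0.003 0.0002 -1.3" --pt "-1 0 -0.006 0.0003 -2.7" --pt "-1 0 -0.009 0.0005 -3.9" --pt "-1 0 -0.012 0.0007 -3.9" --pt "-1 0 -0.015 0.0009 -3.9" --pt "-1 0 -0.018 0.0011 -3.9" --pt "-1 0 -0.021 0.0013 -4.3" --pt "-1 0 -0.024 0.0016 -6.7"

```text
time_s: 18.48
tool_pos: [0.5634, -0.2341, 0.1934]
tool_rot: [-162.5, 90.0, -98.4]
force: [-1.0, -0.2, -0.9]
grip_width: 0.0329
```

```bash
python3 path.py -0.7 0.1 .1933 3 12
```

```text
t 18.48 p [ 0.5634 -0.2341  0.1934] heading -26.0 path -26.0 s mm 181.5000000000002 left-of-path mm -0.09 Ftool [ 0.87  0.81 -0.66] Tz -0.031 w 0.0329
[-1, 0.0001, -0.0028, 0.0002, -2.4]
[-1, 0.0001, -0.0057, 0.0002, -4.9]
[-1, 0.0001, -0.0087, 0.0006, -7.3]
[-1, 0.0001, -0.0116, 0.0011, -9.7]
[-1, 0.0001, -0.0146, 0.0016, -12.1]
[-1, 0.0001, -0.0175, 0.0022, -13.3]
[-1, 0.0001, -0.0204, 0.0029, -13.3]
[-1, 0.0001, -0.0233, 0.0036, -13.3]
[-1, 0.0001, -0.0262, 0.0043, -13.3]
[-1, 0.0001, -0.0291, 0.0051, -14.9]
[-1, 0.0001, -0.0319, 0.006, -18.1]
[-1, 0.0001, -0.0347, 0.007, -21.3]
```

Call:
step_arm --pt "-1 0 -0.003 -0.0001 -2.4" --pt "-1 0 -0.006 0 -4.9" --pt "-1 0 -0.009 0.0003 -7.3" --pt "-1 0 -0.0118 0.0008 -9.7" --pt "-1 0 -0.0147 0.0013 -12.1" --pt "-1 0 -0.0176 0.002 -13.3" --pt "-1 0 -0.0205 0.0027 -13.3"

```text
time_s: 19.35
tool_pos: [0.583, -0.2407, 0.1933]
tool_rot: [160.4, 90.0, -122.3]
force: [0.1, 0.2, -1.1]
grip_width: 0.0327
```

```bash
python3 path.py -0.7 -0.1 .1933 3 12
```

```text
t 19.35 p [ 0.583  -0.2407  0.1933] heading -12.8 path -12.6 s mm 202.5000000000002 left-of-path mm 0.03 Ftool [ 1.07 -0.1   0.2 ] Tz -0.0 w 0.0327
[-1, 0.0, -0.003, -0.0, -0.1]
[-1, 0.0, -0.006, -0.0, -0.1]
[-1, 0.0, -0.009, 0.0001, -1.7]
[-1, 0.0, -0.0119, 0.0004, -4.9]
[-1, 0.0, -0.0149, 0.0007, -8.0]
[-1, 0.0, -0.0178, 0.0011, -11.3]
[-1, 0.0, -0.0206, 0.0019, -14.5]
[-1, 0.0, -0.0235, 0.0027, -17.6]
[-1, 0.0, -0.0263, 0.0035, -20.8]
[-1, 0.0, -0.0291, 0.0046, -21.3]
[-1, 0.0, -0.0319, 0.0056, -21.3]
[-1, 0.0, -0.0347, 0.0067, -21.3]
```

Call:
step_arm --pt "-1 0 -0.003 0 0" --pt "-1 0 -0.006 0 0" --pt "-1 0 -0.009 0.0001 -1.7" --pt "-1 0 -0.012 0.0004 -4.9" --pt "-1 0 -0.0149 0.0007 -8" --pt "-1 0 -0.0178 0.0011 -11.3"

```text
time_s: 20.1
tool_pos: [0.6004, -0.2438, 0.1933]
tool_rot: [141.5, 90.0, -129.8]
force: [-0.4, -0.4, -1.4]
grip_width: 0.0325
```

```bash
python3 path.py -0.7 -0.1 .1933 3 12
```

```text
t 20.1 p [ 0.6004 -0.2438  0.1933] heading -1.3 path -1.5 s mm 220.50000000000023 left-of-path mm -0.24 Ftool [ 1.39  0.43 -0.43] Tz -0.006 w 0.0325
[-1, -0.0, -0.0031, 0.0005, -3.0]
[-1, -0.0, -0.0061, 0.0007, -6.2]
[-1, -0.0, -0.009, 0.0009, -9.3]
[-1, -0.0, -0.012, 0.0014, -9.8]
[-1, -0.0, -0.0149, 0.0019, -9.8]
[-1, -0.0, -0.0179, 0.0024, -9.8]
[-1, -0.0, -0.0209, 0.0029, -9.8]
[-1, -0.0, -0.0238, 0.0035, -9.8]
[-1, -0.0, -0.0268, 0.004, -9.8]
[-1, -0.0, -0.0297, 0.0045, -9.8]
[-1, -0.0, -0.0327, 0.005, -9.8]
[-1, -0.0, -0.0356, 0.0055, -9.8]
```

Call:
step_arm --pt "-1 0 -0.003 0.0003 -3" --pt "-1 0 -0.006 0.0005 -6.2" --pt "-1 0 -0.009 0.0008 -9.3" --pt "-1 0 -0.012 0.0012 -9.8" --pt "-1 0 -0.015 0.0017 -9.8" --pt "-1 0 -0.018 0.0022 -9.8" --pt "-1 0 -0.021 0.0028 -9.8" --pt "-1 0 -0.024 0.0034 -9.8"

```text
time_s: 21.1
tool_pos: [0.6245, -0.2411, 0.1933]
tool_rot: [147.1, 90.0, -114.6]
force: [-1.1, -2.1, -0.9]
grip_width: 0.0328
```

```bash
python3 path.py -0.7 -0.1 .1933 2 12
```

```text
t 21.1 p [ 0.6245 -0.2411  0.1933] heading 8.3 path 8.5 s mm 244.50000000000026 left-of-path mm -0.27 Ftool [ 0.94  1.36 -1.93] Tz -0.03 w 0.0328
[-1, 0.0, -0.0018, 0.0003, -0.2]
[-1, 0.0, -0.0038, 0.0003, -0.2]
[-1, 0.0, -0.0058, 0.0003, -0.2]
[-1, 0.0, -0.0078, 0.0003, -0.2]
[-1, 0.0, -0.0098, 0.0003, -0.2]
[-1, 0.0, -0.0118, 0.0003, -0.2]
[-1, 0.0, -0.0138, 0.0003, -0.2]
[-1, 0.0, -0.0158, 0.0003, -0.2]
[-1, 0.0, -0.0178, 0.0003, -0.2]
[-1, 0.0, -0.0198, 0.0003, -0.2]
[-1, 0.0, -0.0218, 0.0003, -0.2]
[-1, 0.0, -0.0238, 0.0004, -0.2]
```

Call:
step_arm --pt "-1 0 -0.001 -0.0008 0" --pt "-1 0 -0.003 -0.001 0" --pt "-1 0 -0.005 -0.001 0" --pt "-1 0 -0.007 -0.001 0" --pt "-1 0 -0.009 -0.001 0" --pt "-1 0 -0.011 -0.001 0"

```text
time_s: 21.85
tool_pos: [0.6358, -0.2397, 0.1934]
tool_rot: [-51.0, 90.0, 47.4]
force: [0.4, -0.6, -0.7]
grip_width: 0.033
```

```bash
python3 path.py -0.6 -1 .1933 1 3
```

```text
t 21.85 p [ 0.6358 -0.2397  0.1934] heading 8.4 path 8.5 s mm 256.0000000000002 left-of-path mm 0.33 Ftool [ 0.65 -0.29 -0.6 ] Tz -0.009 w 0.033
[-1, 0.0001, -0.001, -0.0003, -0.1]
[-1, 0.0001, -0.002, -0.0003, -0.1]
[-1, 0.0001, -0.003, -0.0003, -0.1]
```

Slowly forward until the buffer pushes back.

Call:
step_arm --pt "-1 0 -0.001 -0.0003 0" --pt "-1 0 -0.002 -0.0003 0" --pt "-1 0 -0.003 -0.0003 0" --pt "-1 0 -0.004 -0.0003 0" --pt "-1 0 -0.005 -0.0003 0" --pt "-1 0 -0.006 -0.0003 0"

```text
time_s: 22.6
tool_pos: [0.6416, -0.2394, 0.1934]
tool_rot: [174.2, 90.0, -87.5]
force: [0.3, -0.4, -1.3]
grip_width: 0.0327
```

```bash
python3 path.py -0.6 -1 .1933 1 1
```

```text
t 22.6 p [ 0.6416 -0.2394  0.1934] heading 8.4 path 8.5 s mm 262.0000000000002 left-of-path mm -0.22 Ftool [ 1.27 -0.2  -0.48] Tz 0.003 w 0.0327
[-1, 0.0001, -0.0012, 0.0002, -0.2]
```

Call:
step_arm --pt "-1 0 -0.0008 0 0" --pt "-1 0 -0.0016 0 0" --pt "-1 0 -0.0024 0 0" --pt "-1 0 -0.003 0 0"

```text
time_s: 23.1
tool_pos: [0.6445, -0.239, 0.1934]
tool_rot: [156.7, 90.0, -104.9]
force: [-0.7, 0.2, -1.8]
grip_width: 0.0327
```

Call:
step_arm --pt "-1 0 -0.0006 0 0" --pt "-1 0 -0.0012 0 0" --pt "-1 0 -0.0016 0 0" --pt "-1 0 -0.0016 0 0"

```text
time_s: 23.6
tool_pos: [0.6456, -0.2388, 0.1932]
tool_rot: [82.4, 89.9, -179.2]
force: [-2.2, 1.1, 0.5]
grip_width: 0.0327
```

Call:
step_arm --pt "-1 0 -0.0006 0 0" --pt "-1 0 -0.0012 0 0" --pt "-1 0 -0.0016 0 0" --pt "-1 0 -0.0016 0 0"

```text
time_s: 24.1
tool_pos: [0.6474, -0.2383, 0.1933]
tool_rot: [70.7, 90.0, 169.1]
force: [-4.9, 1.1, 1.1]
grip_width: 0.0322
```

```bash
python3 path.py -0.6 -1 .1933 1 1
```

```text
t 24.1 p [ 0.6474 -0.2383  0.1933] heading 8.4 path 8.5 s mm 267.5000000000002 left-of-path mm 0.01 Ftool [-1.05  4.68  1.75] Tz -0.033 w 0.0322
[-1, 0.0, -0.0008, -0.0, -0.2]
```

Call:
step_arm --pt "-1 0 -0.0006 0 0" --pt "-1 0 -0.001 0 0" --pt "-1 0 -0.001 0 0" --pt "-1 0 -0.001 0 0"

```text
time_s: 24.6
tool_pos: [0.648, -0.2382, 0.1933]
tool_rot: [76.5, 89.9, 174.9]
force: [-5.6, 0.4, 0.3]
grip_width: 0.0326
```

```bash
python3 path.py -0.6 -1 .1933 1 1
```

```text
t 24.6 p [ 0.648  -0.2382  0.1933] heading 8.4 path 8.5 s mm 268.5000000000002 left-of-path mm -0.01 Ftool [-0.25  5.44  1.17] Tz -0.054 w 0.0326
[-1, -0.0, -0.0011, 0.0, -0.2]
```

Call:
step_arm --pt "-1 0 0.001 0 0" --pt "-1 0 0.002 0 0" --pt "-1 0 0.003 0 0" --pt "-1 0.0008 0.003 0 0" --pt "-1 0.0015 0.003 0 0" --pt "-1 0.0015 0.003 0 0"

```text
time_s: 25.35
tool_pos: [0.6461, -0.2391, 0.1923]
tool_rot: [-127.8, 89.9, -29.5]
force: [-1.4, -0.2, 1.6]
grip_width: 0.0322
```

```bash
python3 path.py -0.6 -1 .1933 1 1
```

```text
t 25.35 p [ 0.6461 -0.2391  0.1923] heading 8.4 path 8.5 s mm 266.5000000000002 left-of-path mm -0.58 Ftool [-1.57  1.4   0.02] Tz -0.056 w 0.0322
[-1, -0.001, -0.0011, 0.0006, -0.2]
```

Call:
step_arm --pt "-1 -0.0003 0.0007 0 0" --pt "-1 -0.0003 0.0007 0 0" --pt "-0.2 -0.0003 0.0007 0 0" --pt "-0.15 -0.0003 0.0007 0 0" --pt "-0.1 -0.0003 0.0007 0 0" --pt "-0.05 -0.0003 0.0007 0 0" --pt "0 -0.0003 0.0007 0 0" --pt "0.1 -0.0003 0.0007 0 0" --pt "0.2 -0.0003 0.0007 0 0" --pt "0.25 -0.0003 0.0007 0 0"

```text
time_s: 26.6
tool_pos: [0.645, -0.2389, 0.1921]
tool_rot: [175.6, 90.0, -86.0]
force: [-0.0, 0.1, -0.1]
grip_width: 0.0531
```

```bash
python3 path.py -0.6 -1 .1933 1 1; python3 - <<'E'
from h import *
im,d=read_camera("scene");save('j.png',im,(100,80,260,200),5)
E
```

```text
t 26.6 p [ 0.645  -0.2389  0.1921] heading 8.4 path 8.5 s mm 265.5000000000002 left-of-path mm -0.25 Ftool [0.15 0.01 0.05] Tz -0.09 w 0.0531
[-1, -0.0012, -0.0012, 0.0003, -0.2]
```

View pics/j.png

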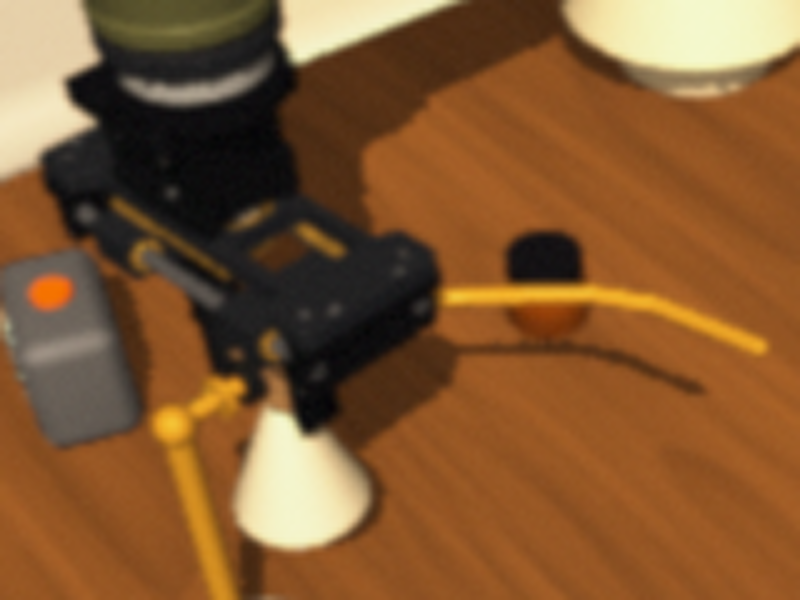

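Call:
step_arm --pt "0.4 0 0 0 0" --pt "0.4 -0.005 0 0 0" --pt "0.4 -0.015 0 0 0" --pt "0.4 -0.03 0 0 0" --pt "0.4 -0.05 0 0 0" --pt "0.4 -0.08 0 0 0" --pt "0.4 -0.11 0.02 0 0" --pt "0.4 -0.13 0.05 0 0" --pt "0.4 -0.14 0.1 0 0" --pt "0.4 -0.14 0.12 0 0" --pt "0.4 -0.14 0.12 0 0"

```text
time_s: 28.02
tool_pos: [0.5255, -0.2573, 0.3344]
tool_rot: [-155.8, 89.8, -57.6]
force: [-0.6, 0.3, -0.8]
grip_width: 0.0612
```

```bash
python3 - <<'E'
from fit import *
im,d=read_camera("scene");save('k.png',im,(100,80,260,200),5)
P=cloud("scene",d).reshape(-1,3);C=im.reshape(-1,3)
def cone(P,C):
    zb=.188;k=(P[:,2]<zb-.03)&(P[:,2]>zb-.09)&(np.hypot(P[:,0]-.643,P[:,1]+.238)<.045)&(C.min(1)>100);q=P[k]
    f=lambda a:(np.hypot(q[:,0]-a[0],q[:,1]-a[1])-(.006+(zb+a[2]-.025-q[:,2])*28/68))*.92
    return least_squares(f,[.643,-.238,0],loss='soft_l1',f_scale=.002).x.round(4)
print('cone',cone(P,C))
im,d=read_camera("scene");print('again',cone(cloud("scene",d).reshape(-1,3),im.reshape(-1,3)))
for n in("remote","cup","jar","glasses_case"):
    r=regions_of("scene",n)
    if r:
        m=r[0]["pixels"]&(d>0);print(n,np.median(cloud("scene",d)[m],0).round(3))
E
```

```text
cone [ 0.6429 -0.2385  0.0084]
again [ 0.6432 -0.2384  0.0079]
remote [ 0.598 -0.03   0.012]
jar [ 0.398 -0.366  0.049]
glasses_case [0.767 0.015 0.035]
```

View pics/k.png

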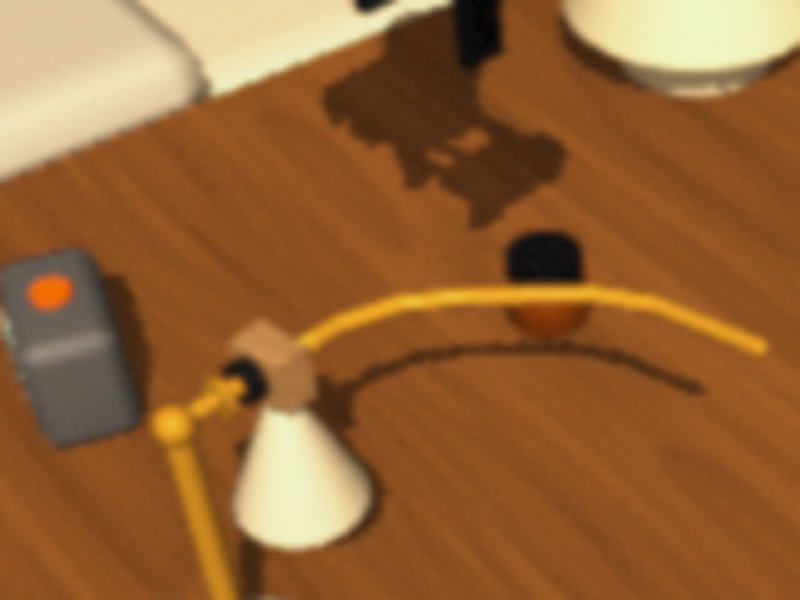

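The light hangs upright with its head touching the black buffer, at crop (250,380). Nothing touches it and its position is unchanged between two readings, so I'm handing in.

```bash
python3 -c "
from cell import env
print(env.sign_off())"
```

```text
the job is handed in; nothing more can be done
None
```

The light is off the books, threaded onto the brass arm, slid round all six kinks and left hanging against the buffer. I handed the job in at about 28 s; the system reports no verdict.

- **Threading:** the first two tries met the rod's rounded tip off-centre, at about 5–6 N. I backed off and shifted the way the force pointed, and the third try went in. The camera estimate of the rod was roughly 3 mm off sideways there.
- **Sliding and pressing:** readings taken between moves showed about 2–3 N round the bend. At the buffer I pressed to about 5.5 N, which means it gave by roughly 2 mm by its stated stiffness. I then backed off, rested the head on the rod and opened the gripper.
- **Last checks:** the final picture shows the light upright with its head touching the buffer and the gripper well clear. Two fits of the cone's axis gave (0.643, -0.238) both times, so it was still, and within 2 mm of my camera estimate of home. The fingers felt almost no force after release.
- **Bystanders:** the remote, jar and glasses case were within 2 mm of their starting places. The network missed the cup in that last check, so its position is unconfirmed; the arm did not go near it.

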